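Prime the cooking spray

ROBOT

A 6-joint arm with a two-finger parallel gripper is mounted at the origin on a cart in front of the work surface, level with it; the furniture and walls round the work are solid. World frame = base frame: x ahead of the robot, y to its left, z up, the work surface at z = 0. Lengths are in mm, angles in rad, forces in N, time in s.
With the tool pointing down it reaches from about 300 to 875 mm from the base axis. Payload 4.2 kg.
Tool frame: the origin (TCP) lies between the finger pads; the fingertips stand robot.tip_reach ahead of it and the grasp point (between the pads) lies 11 mm behind it (robot.tip_reach is the distance from the TCP to the fingertips, in mm); z points along the fingers, y is the line along which they close (so a half turn about z gives the same grasp; the last joint's range is limited). The gripper opens to 85 mm and grips with 20 to 120 N. Pads are 22 mm wide; open, the fingers measure 114 mm over their backs; the gripper's body (76 mm by 85 mm) begins 54 mm behind the grasp point. The pads swing forward as they close: fully open they stand 13 mm farther back than shut.
Start: joints at [1.198, 0.32, 1.565, -0, 1.257, -0.02], TCP at [198.681, 539.602, 200.538] pointing down, gripper open.
Joint ranges: [-3.11, 3.11], [-0.84, 2.01], [0.21, 2.61], [-1.34, 4.49], [0.05, 2.63], [-2.56, 2.56]. Speed limits (rad/s): [2.57, 2.57, 3.14, 3.14, 3.14, 3.14].

INTERFACE

Orientations are given as a unit quaternion [x, y, z, w].
In Python, from plant import robot gives the robot as it stands.
- The arm moves only by the tool carry_out, never from a script. Its argument "steps" is one flat list of numbers, 5 for each row, row after row: the finger opening in mm, from 0 to 85.4, then the shift along the world's x, y, z in mm, then the turn about the world's z in units of 6 degrees (1.0 is 6 degrees). In form: [hand, tx, ty, tz, spin, hand, tx, ty, tz, spin, ...]. A call has 1 to 20 rows; each row shifts and turns the commanded pose from where the row before left it; what a row does not reach is not made up. A row lasts 1/10 s, in which the tool goes at most 50 mm and 8.59 degrees, less where a joint would pass 70% of its speed; a pose out of reach is approached as far as the arm can. A call with a gripper value outside its range is refused whole. The fingers move at their own pace and stop on an object; "newtons" is the grip in N (left out, the last holds). Time passes only in rows, so rows that do not move let the fingers close. It gives the time, the measured TCP pose, the force, the opening and the grip force at its end, in the units of the state.
- robot.observe(): the state, without advancing time (a new reading comes with each control period).
- robot.camera(name): name is "scene" or "top" or "wrist"; returns a dict with "pixels" (384x512x3 uint8, blue, green, red), "depth" (384x512 float32, mm along the optical axis (not along the pixel's ray), 0 where there is no reading), "fx", "fy", "cx", "cy" (pixels), "R" (3x3) and "t" (3): a world point X has camera coordinates R X + t. Camera axes: x right, y down, z forward; pixel columns grow to the right and rows downward; lengths in mm; the calibration is good to about 2 mm. A picture is of the moment at which its call begins.
- robot.close_job(): hands the job in; it is judged then, once.
The state is a dict: "t": time; "qpos": joint angles; "joint_velocities": joint speeds; "joint_torque": joint torques, N m; "tool_pos": TCP position; "eef_rot": TCP orientation; "wrist_force": force on the tool from outside, world axes, zero at the start; "wrist_torque": the same for the moment, N m; "opening": opening from 0.0 (shut) to 1.0 (fully open); "gripper_force": force on a finger pad.
Only numpy, scipy, OpenCV 4.12 (cv2) and the standard library are available. Lean on these libraries where they do the work, as an engineer would, in place of code of your own. Each camera call takes 0.05 s, during which the arm holds its last target. There are 200 camera calls.

TASK

Prime the new cooking spray before baking: press the cap on top of the taller, slimmer of the two spray cans all the way down, keep it down for about half a second, then let it spring all the way back up. Do not press the cap of the short, stout can, and do not knock or push the vinegar bottle behind them.

Things in the scene. Friction and masses are not known exactly. Their poses are not given: they have to be found in the camera images.
- slim_cap_top (a point): Centre of the flat top of the cap on the slim spray can; moves down with the cap. The can is 54 mm wide, upright, and fixed to the worktop by a round dark steel foot 86 mm wide; bare metal can with a plain pale sleeve. The white round cap is 36 mm wide and 17 mm high, stands on a thin stem with a 13 mm gap to the metal below it, and its top is 200 mm above the worktop when up. z points up.
- slim_cap (a joint): How far the slim can's cap is pressed down, m: 0 = up, 0.010 = fully down at its stop. A spring holds it up: about 4 N starts it moving, about 8 N brings it fully down; it returns by itself when let go.
- stout_cap (a joint): How far the cap of the other, stout spray can is pressed, m (0 = up). That can is of the same materials with the same cap and spring, but 80 mm wide (foot 112 mm) and only 151 mm high to the top of its cap; also fixed. It stands to the left or the right of the slim can, at least 140 mm away centre to centre. Not to be pressed.
- vinegar_bottle: Loose slim glass vinegar bottle with a gold cap, 64 mm wide, 230 mm high, standing farther back than the cans (the taller oil bottle with a green label stands farther back still, by the wall). Origin at the centre of its underside, z up. To be left standing where it is.
Mind the look-alikes: they are no part of the job. Leave any brown or pink look-alike of the part that bears stout_cap alone.

How it is judged:
By the outcome, as a careful person would: the job done as asked, in the order asked, and still so for the second after the job is handed in, with the robot touching nothing.
It also fails if it takes over 26 s, if anything falls off the work surface, if the arm or the gripper's body presses on something with over 40 N, if the wrist force passes 120 N, or if a joint passes its speed limit or range.

## Working session

There is one attempt and no reset: what is moved stays moved. The work goes in short steps, Python scripts to look and compute and a tool call to move; the robot and the scene stay as the last step left them, time stands still between calls to the robot, and variables do not carry over. Pictures are saved under pics/ and viewed, at most 10 in all, crops included, and the job is handed in when it is done.

Besides the shell and the picture viewer there is one more tool, called after "Emit:" by a JSON object that holds its "op" and its "data", one argument or row to a line. carry_out: Moves the arm, as the interface text tells. Its arguments: {"type":"object","properties":{"steps":{"type":"array"},"newtons":{"type":"number"}},"required":["steps"]}

```bash
mkdir -p pics
cat > h.py <<'E'
import numpy as np,cv2
from plant import robot
def snap(n,f):
    c=robot.camera(n); cv2.imwrite(f'pics/{f}.png',c['pixels']); np.savez(f'pics/{f}.npz',**c); return c
def pt(c,u,v,d=None):
    d=c['depth'][v,u] if d is None else d
    p=np.array([(u-c['cx'])/c['fx']*d,(v-c['cy'])/c['fy']*d,d])
    return np.asarray(c['R']).T@(p-np.asarray(c['t']))
E
python3 - <<'E'
from h import *
a=snap('scene','s1');b=snap('top','t1')
cv2.imwrite('pics/st.png',cv2.resize(np.vstack([a['pixels'],b['pixels']]),None,fx=.78,fy=.78))
print(robot.tip_reach,robot.observe())
E
```

```text
8.0 {'t': 0.1, 'qpos': array([ 1.19802830e+00,  3.20251751e-01,  1.56551488e+00, -3.28636995e-05,
        1.25736722e+00, -2.00482378e-02]), 'joint_velocities': array([-7.61750787e-05,  6.60361469e-04, -4.39546785e-03, -1.06823683e-03,
        8.27467814e-04, -1.04775607e-03]), 'joint_torque': array([-8.08446856e-06, -4.16409659e+01, -2.34702873e+01,  1.26227683e-04,
        4.96536566e-03,  1.91359555e-05]), 'tool_pos': array([198.50912714, 539.176262  , 199.76905508]), 'eef_rot': array([ 1.75442050e-01,  9.84489458e-01, -7.58836281e-04, -1.35054386e-04]), 'wrist_force': array([-0.52217503,  1.01260445,  0.14277023]), 'wrist_torque': array([-0.02847256, -0.01656328, -0.0360316 ]), 'gripper_force': 0.0, 'opening': 1.0001701472019526}
```

View pics/st.png

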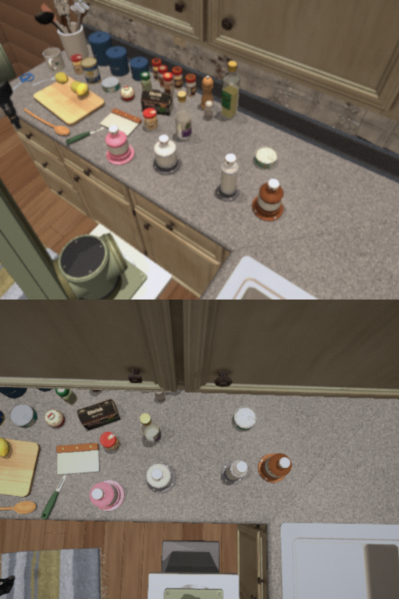

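Run:
```python
from h import *
a=np.load('pics/s1.npz');b=np.load('pics/t1.npz')
A=cv2.resize(a['pixels'][180:290,190:370],None,fx=4,fy=4)[:, :720]
B=cv2.resize(b['pixels'][130:260,170:390],None,fx=3.6,fy=3.6)
cv2.imwrite('pics/cb.png',B)
for n,c,L in(('s',a,[(294,205),(213,180)]),('t',b,[(304,213),(307,212),(202,220),(190,165),(186,153),(359,212)])):
    for u,v in L: print(n,u,v,pt(c,u,v).round(0))
# cap cloud: heights 185-215 
for n,c in(('s',a),('t',b)):
    v,u=np.mgrid[0:384,0:512]; d=c['depth']
    P=np.stack([(u-c['cx'])/c['fx']*d,(v-c['cy'])/c['fy']*d,d],-1)
    W=(P-c['t'])@c['R']
    m=(W[...,2]>192)&(W[...,2]<208)&(d>0)
    k,l,st,ce=cv2.connectedComponentsWithStats(m.astype('uint8'))
    for i in range(1,k):
        if st[i,4]>15 and st[i,4]<1500: print(n,st[i],ce[i].round(),W[l==i].mean(0).round(1),np.ptp(W[l==i],axis=0).round(),c['pixels'][l==i].mean(0).round())
```

```text
s 294 205 [ 498. -139.  201.]
s 213 180 [482. 114. 152.]
t 304 213 [ 513. -122.  199.]
t 307 212 [ 515. -129.  201.]
t 202 220 [495. 128. 152.]
t 190 165 [632. 163. 169.]
t 186 153 [645. 165. 232.]
t 359 212 [ 525. -272.  149.]
s [86  0 12  9 31] [92.  3.] [ 947.9 1129.8  199.8] [18. 80. 15.] [67. 80. 99.]
s [113  12 180  73 705] [205.  48.] [940.4 528.2 199.8] [ 16. 852.  16.] [ 80.  92. 104.]
s [84 15  6 10 24] [86. 20.] [ 836.6 1032.3  201.1] [35. 44. 14.] [ 79.  90. 101.]
s [69 24  6  6 17] [72. 27.] [ 768.9 1038.5  200.5] [20. 15. 14.] [ 87. 102. 128.]
s [ 303   86  209   86 1001] [411. 130.] [ 940.1 -261.1  200. ] [ 17. 658.  16.] [ 82.  94. 105.]
s [285  98  23  13 121] [296. 104.] [848.6  71.1 200.9] [60. 65. 15.] [ 99. 113. 120.]
s [228 128  11   6  35] [233. 130.] [640.3 160.3 200.1] [22. 25. 15.] [ 84. 109. 127.]
s [289 197  14  13 140] [295. 203.] [ 507.4 -137.6  200.7] [35. 36. 13.] [212. 212. 215.]
s [  53  300  100   84 1148] [107. 343.] [-16.  -19.1 200.2] [220. 131.  16.] [ 83. 109. 112.]
t [303 208  15  15 171] [310. 215.] [ 508.7 -135.5  199.8] [34. 34. 11.] [193. 188. 186.]
```

View pics/cb.png

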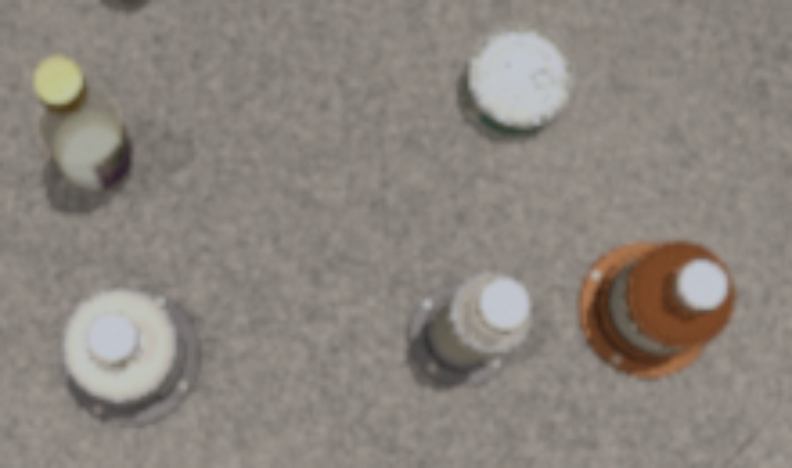

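Emit:
{"op": "carry_out", "data": {
  "newtons": 30,
  "steps": [0, 0, 0, 45, 0, 0, 0, 0, 45, 0, 0, 0, 0, 40, 0, 0, 18, -40, 0, 0, 0, 18, -40, 0, 0, 0, 18, -40, 0, 0, 0, 18, -40, 0, 0, 0, 18, -40, 0, 0, 0, 18, -40, 0, 0, 0, 18, -40, 0, 0, 0, 18, -40, 0, 0, 0, 18, -40, 0, 0, 0, 18, -40, 0, 0, 0, 18, -40, 0, 0, 0, 18, -40, 0, 0, 0, 18, -40, 0, 0, 0, 18, -40, 0, 0, 0, 18, -40, 0, 0, 0, 18, -40, 0, 0, 0, 18, -40, 0, 0]
}}

```text
t: 2.1
tool_pos: [504.9, -142.2, 330.2]
eef_rot: [0.176, 0.984, 0.0, -0.0]
wrist_force: [1.5, 0.1, 1.0]
opening: -0.002
gripper_force: 0.0
```

Emit:
{"op": "carry_out", "data": {
  "steps": [0, 3, 5, -30, 0, 0, 0, 0, -40, 0, 0, 0, 0, -30, 0, 0, 0, 0, 0, 0, 0, 0, 0, 0, 0]
}}

```text
t: 2.6
tool_pos: [507.9, -135.5, 230.9]
eef_rot: [0.175, 0.984, 0.0, -0.0]
wrist_force: [0.1, -0.3, 0.4]
opening: -0.001
gripper_force: 0.0
```

Run:
```python
from h import *
a=snap('scene','s2');w=snap('wrist','w2')
A=cv2.resize(a['pixels'][140:270,230:360],(400,400),interpolation=3)
cv2.imwrite('pics/c2.png',np.hstack([A,cv2.resize(w['pixels'],(400,300))[:, :] if 0 else cv2.copyMakeBorder(cv2.resize(w['pixels'],(400,300)),0,100,0,0,0)]))
o=robot.observe();print(o['tool_pos'],o['wrist_force'],o['qpos'])
```

```text
[ 508.91469004 -135.6829712   232.58818331] [0.53410003 0.58736501 0.39212992] [-2.82432511e-01  2.21833974e-01  1.61997115e+00  6.99427117e-05
  1.29599397e+00 -1.50063219e+00]
```

View pics/c2.png

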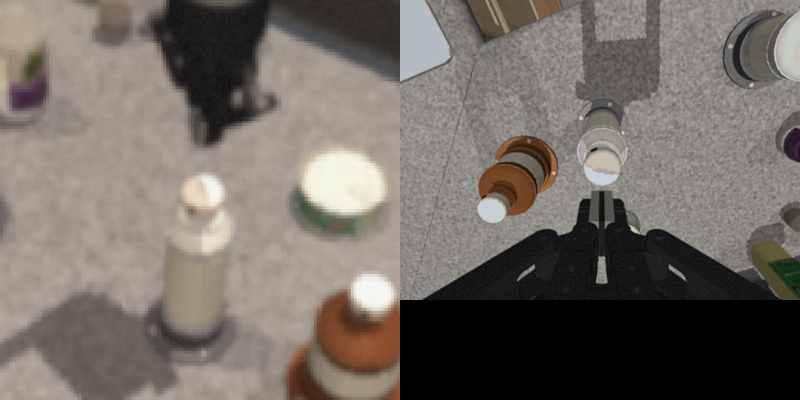

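Emit:
{"op": "carry_out", "data": {
  "steps": [0, 0, 0, -12, 0, 0, 0, 0, -8, 0, 0, 0, 0, -3, 0, 0, 0, 0, -3, 0, 0, 0, 0, -2, 0, 0, 0, 0, 0, 0]
}}

```text
t: 3.3
tool_pos: [507.6, -135.4, 202.3]
eef_rot: [0.175, 0.984, 0.0, -0.0]
wrist_force: [0.4, 0.4, -0.0]
opening: 0.001
gripper_force: 0.0
```

Run:
```python
from h import *
print(robot.tip_reach)
a=snap('scene','s3');w=snap('wrist','w3')
A=cv2.resize(a['pixels'][160:250,250:340],(400,400),interpolation=3)
cv2.imwrite('pics/c3.png',np.hstack([A,cv2.resize(w['pixels'][150:350,150:350],(400,400))]))
o=robot.observe();print(o['tool_pos'],o['wrist_force'])
```

```text
8.0
[ 507.83112011 -135.44015896  202.69539224] [-0.67421455  0.50799335  1.11728652]
```

View pics/c3.png

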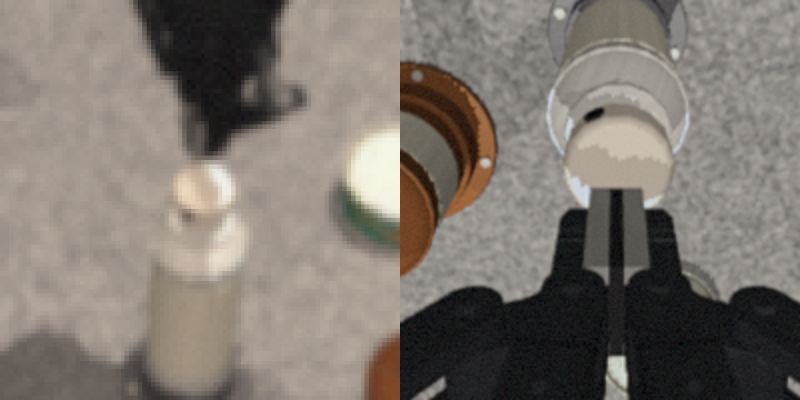

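Run:
```python
from h import *
for f in('w3','s3'):
    c=np.load(f'pics/{f}.npz')
    def pr(X):
        q=c['R']@np.array(X,float)+c['t'];return (c['fx']*q[0]/q[2]+c['cx'],c['fy']*q[1]/q[2]+c['cy'],q[2])
    for X in([508,-136,200],[490,-136,200],[526,-136,200],[507.7,-135.4,194.5]):print(f,X,np.round(pr(X),1))
    d=c['depth'];v,u=np.mgrid[0:384,0:512]
    W=(np.stack([(u-c['cx'])/c['fx']*d,(v-c['cy'])/c['fy']*d,d],-1)-c['t'])@c['R']
    r=np.hypot(W[...,0]-508,W[...,1]+136)
    m=(d>0)&(r<40)&(W[...,2]>180)&(W[...,2]<300)
    bright=c['pixels'].mean(-1)
    cap=m&(bright>130)&(W[...,2]<206)
    print('cap n',cap.sum(),'z pct',np.percentile(W[...,2][cap],[50,90,97,100]).round(1), 'xy range',np.percentile(W[cap],[1,99],axis=0).round())
    fg=m&(bright<110); 
    if fg.any(): print('finger n',fg.sum(),'zmin pct',np.percentile(W[...,2][fg],[0,2,5,10]).round(1), W[fg][W[fg][:,2]<np.percentile(W[...,2][fg],5)].mean(0).round(1))
c=np.load('pics/w3.npz')
for v in range(215,286,4): print(v,pt(c,258,v).round(1),pt(c,250,v).round(1),c['pixels'][v,250])
```

```text
w3 [508, -136, 200] [256.8 232.8 193.7]
w3 [490, -136, 200] [246.6 207.5 188.3]
w3 [526, -136, 200] [266.4 256.7 199.1]
w3 [507.7, -135.4, 194.5] [257.5 228.4 198.7]
cap n 1823 z pct [200.2 201.1 201.5 202.4] xy range [[ 493. -152.  196.]
 [ 524. -119.  202.]]
finger n 13940 zmin pct [186.2 242.6 249.9 260. ] [ 499.1 -132.9  236.8]
s3 [508, -136, 200] [ 294.9  202.3 1128.9]
s3 [490, -136, 200] [ 291.1  206.8 1119.2]
s3 [526, -136, 200] [ 298.6  197.8 1138.5]
s3 [507.7, -135.4, 194.5] [ 294.5  203.6 1133.1]
cap n 151 z pct [201.  203.5 204.8 205.7] xy range [[ 492. -153.  189.]
 [ 525. -121.  205.]]
finger n 218 zmin pct [196.  241.5 244.4 248.4] [ 498.1 -136.   237.4]
215 [ 497.3 -131.2  199.3] [ 495.5 -135.8  199.6] [180 195 205]
219 [ 499.4 -132.   200.2] [ 498.  -136.8  199.4] [176 190 201]
223 [ 501.9 -132.9  200.4] [ 500.2 -137.6  200.2] [174 188 201]
227 [ 503.7 -133.6  202.1] [ 502.6 -138.5  200.7] [150 166 177]
231 [ 506.8 -134.7  200.8] [ 505.3 -139.5  200.1] [149 161 173]
235 [ 509.2 -135.6  201. ] [ 507.6 -140.3  200.9] [149 164 173]
239 [ 512.4 -136.8  199.8] [ 510.2 -141.3  200.8] [152 164 176]
243 [ 514.5 -137.6  200.9] [ 513.4 -142.5  199.6] [139 152 164]
247 [ 496.9 -131.2  241.7] [ 496.1 -135.1  240.6] [88 92 92]
251 [ 497.4 -131.4  244.7] [ 496.1 -135.   244.6] [87 88 92]
255 [ 496.9 -131.2  249.4] [ 496.1 -134.9  248.6] [78 84 84]
259 [ 497.4 -131.4  252.2] [ 496.6 -135.   251.3] [80 85 85]
263 [ 497.2 -131.4  255.9] [ 496.5 -134.9  255.1] [82 85 88]
267 [ 497.6 -131.5  258.5] [ 496.9 -135.   257.8] [83 90 87]
271 [ 497.3 -131.4  262.2] [ 495.8 -134.4  262.9] [82 85 88]
275 [ 498.  -131.7  264.2] [ 496.6 -134.7  264.6] [84 85 88]
279 [ 497.5 -131.5  267.9] [ 496.4 -134.6  267.8] [86 93 92]
283 [ 498.  -131.7  269.9] [ 496.6 -134.6  270.4] [100 104 107]
```

The fingertips measure about 240 mm high in both cameras, so they're 38 mm behind where tip_reach puts them. I'll trust that measurement, go down with care and watch the force.

Emit:
{"op": "carry_out", "data": {
  "steps": [0, 0, 0, -15, 0, 0, 0, 0, -10, 0, 0, 0, 0, -6, 0, 0, 0, 0, -2, 0, 0, 0, 0, 0, 0]
}}

```text
t: 3.9
tool_pos: [507.6, -135.4, 169.6]
eef_rot: [0.176, 0.984, 0.0, -0.0]
wrist_force: [0.3, -0.4, -0.1]
opening: -0.006
gripper_force: 0.0
```

Run:
```python
from h import *
c=snap('wrist','w4')
for v in range(205,250,3): print(v,pt(c,250,v).round(1),c['pixels'][v,250])
```

```text
205 [ 490.9 -134.2  161.9] [153 161 166]
208 [ 492.1 -134.6  163.8] [120 127 130]
211 [ 491.6 -134.3  170.3] [176 184 188]
214 [ 493.1 -134.8  171.1] [162 173 177]
217 [ 495.4 -135.7  170. ] [144 151 154]
220 [ 497.3 -136.5  169.7] [149 155 161]
223 [ 492.5 -134.2  186.5] [109 120 128]
226 [ 492.2 -134.   191.4] [51 53 60]
229 [ 493.  -134.3  193.4] [ 83  93 101]
232 [ 492.4 -133.9  198.6] [142 154 167]
235 [ 493.7 -134.4  199.2] [163 177 188]
238 [ 494.4 -134.6  201.2] [182 197 208]
241 [ 497.  -135.6  199. ] [181 196 208]
244 [ 497.3 -135.7  201.7] [101 110 118]
247 [ 496.  -135.   207.8] [82 91 91]
```

Emit:
{"op": "carry_out", "data": {
  "steps": [0, 0, 0, -3, 0, 0, 0, 0, -3, 0, 0, 0, 0, -3, 0, 0, 0, 0, 0, 0]
}}

```text
t: 4.35
tool_pos: [508.4, -135.6, 161.4]
eef_rot: [0.175, 0.984, -0.0, 0.001]
wrist_force: [-1.5, -0.3, 8.0]
opening: 0.0
gripper_force: 3.5
```

Emit:
{"op": "carry_out", "data": {
  "steps": [0, 0, 0, -3, 0, 0, 0, 0, -3, 0, 0, 0, 0, -1, 0, 0, 0, 0, 0, 0]
}}

```text
t: 4.75
tool_pos: [508.6, -135.7, 159.0]
eef_rot: [0.175, 0.984, -0.0, 0.003]
wrist_force: [-8.7, 2.2, 29.5]
opening: -0.0
gripper_force: 14.8
```

Run:
```python
from h import *
a=snap('scene','s5');c=snap('wrist','w5')
A=cv2.resize(a['pixels'][160:250,250:340],(400,400),interpolation=3)
cv2.imwrite('pics/c5.png',np.hstack([A,cv2.resize(c['pixels'][130:370,136:376],(400,400))]))
for v in range(200,262,3): print(v,pt(c,246,v).round(1),pt(c,275,v).round(1),pt(c,235,v).round(1),c['pixels'][v,246])
o=robot.observe();print(o['tool_pos'],o['wrist_force'],o['wrist_torque'])
```

```text
200 [ 486.4 -134.9  155.8] [ 493.1 -118.6  154. ] [ 485.4 -142.   151.8] [149 157 161]
203 [ 487.7 -135.3  157.5] [ 493.8 -119.   157.2] [ 486.5 -142.3  153.9] [148 156 161]
206 [ 488.7 -135.7  159.8] [ 494.7 -119.4  159.7] [ 487.5 -142.5  156.4] [149 157 161]
209 [ 489.9 -136.1  161.4] [ 496.3 -120.   160.3] [ 489.1 -143.   157.2] [146 154 158]
212 [ 491.3 -136.6  162.4] [ 497.5 -120.5  161.7] [ 490.3 -143.4  158.9] [150 158 165]
215 [ 492.5 -137.   164. ] [ 498.7 -121.   163.2] [ 491.3 -143.6  161.1] [110 117 121]
218 [ 491.9 -136.5  170.4] [ 498.4 -121.2  168.4] [ 492.6 -144.   162.5] [166 175 179]
221 [ 493.8 -137.2  170. ] [ 499.4 -121.7  170.1] [ 494.  -144.5  163.5] [150 157 161]
224 [ 491.4 -136.   180. ] [ 501.5 -122.3  169.5] [ 493.2 -143.7  170.3] [33 31 33]
227 [ 491.4 -135.8  184.2] [ 499.1 -122.1  178.6] [ 494.7 -144.2  171. ] [12 15  5]
230 [ 492.7 -136.3  184.8] [ 498.8 -122.2  183. ] [ 496.4 -144.9  170.9] [51 56 62]
233 [ 492.9 -136.2  188.1] [ 498.6 -122.4  186.9] [ 494.6 -143.6  179.6] [145 160 171]
236 [ 494.1 -136.6  189.1] [ 499.4 -122.7  188.7] [ 430.  -107.   332.3] [163 176 187]
239 [ 495.5 -137.2  189.3] [ 500.4 -123.2  189.9] [ 494.2 -142.8  187.8] [185 198 209]
242 [ 496.2 -137.4  191.3] [ 502.  -123.7  190. ] [ 495.3 -143.2  189.1] [177 191 203]
245 [ 495.7 -137.   195.7] [ 503.3 -124.2  190.6] [ 496.2 -143.4  190.6] [81 86 89]
248 [ 496.2 -137.1  197.9] [ 505.  -124.8  190.4] [ 498.1 -144.2  190. ] [82 84 86]
251 [ 496.1 -137.   201. ] [ 506.9 -125.4  189.9] [ 499.4 -144.7  190.7] [81 84 90]
254 [ 496.1 -136.9  204. ] [ 504.5 -125.   197.3] [ 498.1 -143.7  196.5] [84 91 90]
257 [ 496.2 -136.8  206.7] [ 504.2 -125.1  200.6] [ 497.6 -143.3  200.5] [84 88 90]
260 [ 496.4 -136.8  208.9] [ 504.4 -125.3  203. ] [ 497.8 -143.2  203. ] [87 93 91]
[ 508.61912735 -135.6452655   159.02237687] [-7.62799706  2.31968468 29.33671598] [ 0.44475118  1.50128473 -0.01900766]
```

View pics/c5.png

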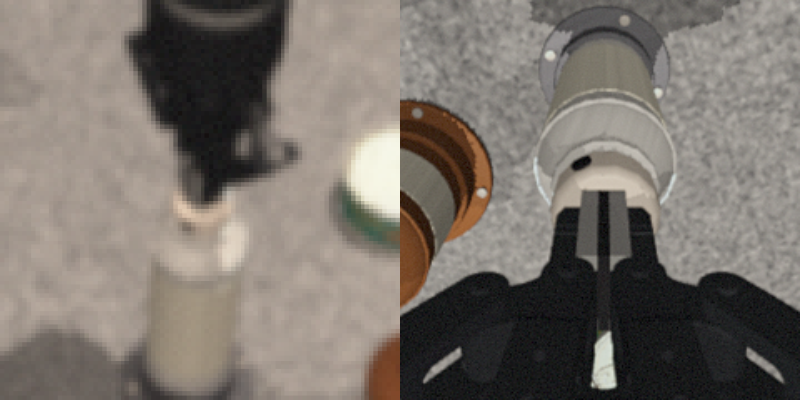

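The cap top reads 190 mm, which is the full 10 mm of travel. It's been held for about 0.4 s, so I'll hold a little longer and then release.

Emit:
{"op": "carry_out", "data": {
  "steps": [0, 0, 0, 0, 0, 0, 0, 0, 15, 0, 0, 0, 0, 30, 0, 0, 0, 0, 40, 0, 0, 0, 0, 40, 0, 0, 0, 0, 20, 0, 0, 0, 0, 0, 0, 0, 0, 0, 0, 0]
}}

```text
t: 5.65
tool_pos: [507.4, -135.3, 297.7]
eef_rot: [0.175, 0.984, 0.0, -0.0]
wrist_force: [0.5, -0.4, -1.0]
opening: -0.0
gripper_force: 0.0
```

Run:
```python
from h import *
for n in('scene','top'):
    c=snap(n,n+'6'); d=c['depth'];v,u=np.mgrid[0:384,0:512]
    W=(np.stack([(u-c['cx'])/c['fx']*d,(v-c['cy'])/c['fy']*d,d],-1)-c['t'])@c['R']
    for nm,x,y,h in(('slim',508,-136,200),('stout',490,120,151),('vin',643,164,231)):
        m=(d>0)&(np.hypot(W[...,0]-x,W[...,1]-y)<25)&(abs(W[...,2]-h)<12)
        if m.any(): print(n,nm,m.sum(),W[m].mean(0).round(1),np.percentile(W[m][:,2],[50,75,95]).round(1))
print(robot.observe())
```

```text
scene slim 152 [ 507.1 -137.9  199.9] [201.1 202.6 204.4]
scene stout 115 [484.6 127.1 151. ] [152.1 154.  156. ]
scene vin 100 [645.8 163.6 229.6] [230.9 232.7 234. ]
top slim 119 [ 509.5 -130.7  199.5] [200.1 200.9 202.5]
top stout 147 [485.8 128.4 150.8] [150.9 152.3 154.5]
top vin 159 [645.8 164.8 229.8] [230.3 231.3 232.7]
{'t': 5.75, 'qpos': array([-2.82567292e-01,  1.95169256e-01,  1.49635632e+00,  1.00556609e-04,
        1.45372431e+00, -1.50060413e+00]), 'joint_velocities': array([-0.00067829,  0.00317362,  0.00122019, -0.00014732,  0.0023542 ,
        0.00103017]), 'joint_torque': array([ 5.52150712e-03, -3.67004299e+01, -2.52199620e+01,  3.19368328e-04,
        3.84396699e-03,  1.46271253e-05]), 'tool_pos': array([ 506.84130777, -135.14306345,  296.52847254]), 'eef_rot': array([ 1.75472219e-01,  9.84482684e-01,  2.43453626e-04, -1.81302447e-03]), 'wrist_force': array([ 0.62918354, -0.28739344, -0.13795323]), 'wrist_torque': array([-0.01121072, -0.02147764,  0.02838313]), 'gripper_force': 0.0, 'opening': 0.0001555583351883401}
```

```bash
python3 -c "
from plant import robot
print(robot.close_job())"
```

```text
the job is handed in; nothing more can be done
None
```

I pressed the slim can's cap fully down (its top measured 190 mm), held it for about half a second, and it sprang back to 200 mm; the stout can and vinegar bottle were not touched, and the job is handed in.

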